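# Fit the sander backing plate on its three-stud hub

## Task

Fit the red three-hole backing plate on the sander's upright drive hub, sleeve up: turn it until its holes line up with the three brass studs and let it down until it lies flat on the hub's flange with the studs through the holes, then let go of it. Leave the blue four-hole plate where it lies.

Things in the scene. Friction and masses are not known exactly. Their poses are not given: they have to be found in the camera images.
- red_plate_grip (a point): RED plate, 130 mm across, 10 thick, lying flat, THREE 24 mm holes on a 45 mm radius at 0, 120, 240 deg from its x axis. Hexagonal aluminium sleeve on top, 50 high, 46 across flats (facing 30, 90, 150.. deg), bore 34, open right through. Point: on the axis, half-way up the sleeve, 35 mm above the underside; z up. 0.35 kg.
- blue_plate_grip (a point): BLUE plate for another machine, same size and sleeve but FOUR 24 mm holes on a 45 mm radius, at 0, 90, 180, 270 deg from its x axis. It does not fit the hub; leave it. Point: on the axis, half-way up the sleeve, 35 mm above the underside; z up.
- hub_seat (a point): Dark steel hub fixed upright, 120 mm across. Point: on its axis at the flange top, 45 mm above the bench; z up. Three brass studs on a 45 mm radius at 0, 120, 240 deg from its x axis, 18 high, 14 thick, tips 8. Steel centre pilot 40 high, 26 thick, tip 12, goes up inside the sleeve. red_plate_grip is 35 mm above this point when seated, 53 on the stud tips.

How it is judged:
At the end, for the whole second after the job is handed in: The red plate lies on the hub, sleeve up: its axis within 10 mm of the hub's, its underside less than 6 mm above the flange (only possible with the studs through its holes), level within about 4.5 degrees (horizontal distance between red_plate_grip and hub_seat below 0.01 m and z of red_plate_grip in the frame of hub_seat between 0.028 and 0.041 m and angle between red_plate_grip's own z axis and vertical below 0.08 rad); the robot touches nothing.
It fails at once if the blue four-hole plate was moved by more than 30 mm (distance of blue_plate_grip from where it was at the start of the episode above 0.03 m).
It also fails if it takes over 32 s, if anything falls off the work surface, if the arm or the gripper's body presses on something with over 40 N, if the wrist force passes 120 N, or if a joint passes its speed limit or range.

## Robot

A 7-joint arm with a two-finger parallel gripper is mounted at the origin on a cart in front of the work surface, level with it; the furniture and walls round the work are solid. World frame = base frame: x ahead of the robot, y to its left, z up, the work surface at z = 0. Lengths are in m, angles in rad, forces in N, time in s.
With the tool pointing down it reaches from about 0.35 to 0.9 m from the base axis. Payload 19.9 kg.
Tool frame: the origin (TCP) lies at the very end of the fingers, on their centre line; the grasp point (between the pads) lies 19 mm behind it; z points along the fingers, y is the line along which they close (so a half turn about z gives the same grasp; the last joint's range is limited). The gripper opens to 94 mm and grips with 3 to 60 N. Pads are 16 mm wide; open, the fingers measure 119 mm over their backs; the gripper's body (75 mm by 177 mm) begins 78 mm behind the grasp point.
Start: joints at [1.107, 0.417, -0.01, 1.614, 0.005, 1.111, -0.053], TCP at [0.256, -0.57, 0.205] pointing down, gripper open.
Joint ranges: [-2.81, 2.81], [-0.39, 2.02], [-1.27, 1.25], [0.06, 2.57], [-1.19, 4.33], [0.19, 2], [-2.82, 2.82]. Speed limits (rad/s): [1.89, 1.89, 2.39, 2.39, 3.01, 3.01, 3.01].

## Interface

Orientations are given as a 3x3 rotation matrix whose columns are the frame's x, y, z axes.
In Python, from station import env gives the robot as it stands.
- The arm moves only by the tool arm_command, never from a script. Its argument "steps" is a list of rows, each a list of 3 entries, a list of its own where there are three numbers: the shift along the tool's x, y, z normalised to -1 to 1, where 1 is 0.15 m, then the turn, a rotation vector about the tool's x, y, z normalised to -1 to 1, where 1 is pi rad, then the opening, from -1 (shut) to 1 (fully open). A call has 1 to 5 rows; each row is the pose to reach, as a shift and turn from the pose commanded when the call began, along the tool's axes at that moment, turning the shorter way round; what a row does not reach only later rows make up. A row lasts 1/8 s, in which the tool goes at most 62.5 mm and 10.7 degrees, less where a joint would pass 70% of its speed; a pose out of reach is approached as far as the arm can. A call with a number of a shift or a turn outside -1 to 1 is refused whole. A call with a gripper value outside its range is refused whole. The fingers move at their own pace and stop on an object; "grip_force" is the grip in N (left out, the last holds). Time passes only in rows, so rows that repeat a pose let the fingers close. It gives the time, the measured TCP pose, the force, the opening and the grip force at its end, in the units of the state.
- env.get_state(): the state, without advancing time (a new reading comes with each control period).
- env.camera(name): name is "side" or "top"; returns a dict with "image" (420x560x3 uint8, red, green, blue), "fx", "fy", "cx", "cy" (pixels), "D" ([k1, k2, p1, p2, k3] as OpenCV has them; the pictures are not rectified), "R" (3x3) and "t" (3): a world point X has camera coordinates R X + t. Camera axes: x right, y down, z forward; pixel columns grow to the right and rows downward; lengths in m; the calibration is good to about 2 mm. A picture is of the moment at which its call begins. There is no depth.
- env.job_done(): hands the job in; it is judged then, once.
Trained networks look in a picture, given as the dict that the camera call returned (one of the last four; its "shot" number tells which), for a name from the list of things; names that differ only in an ending like _2 or _b are one class to them, and where a whole thing is asked for, a point or a joint stands for the part that bears it (a point fixed in the world has none). Each returns a list of dicts, best first, with "conf" (0 to 1); they miss things now and then, are a little off and sometimes report something else, mostly with a low value. They report only what shows in the picture. A call takes as long as a camera call.
- env.recognise(picture, target): "bbox" ([left, top, right, bottom] in pixels, round what is visible of it).
- env.spot_point(picture, target): "point" ([row, column] in pixels: a listed point, or the origin of a listed thing).
The state is a dict: "time_s": time; "joint_pos": joint angles; "dq": joint speeds; "effort": joint torques, N m; "eef_pos": TCP position; "tool_rot": TCP orientation; "ft_force": force on the tool from outside, world axes, zero at the start; "torque": the same for the moment, N m; "gripper_width": finger opening in m; "grasp_force": force on a finger pad.
Only numpy, scipy, OpenCV 4.12 (cv2) and the standard library are available. Lean on these libraries where they do the work, as an engineer would, in place of code of your own. Each camera call takes 0.05 s, during which the arm holds its last target. There are 200 camera calls.

## Working session

There is one attempt and no reset: what is moved stays moved. The work goes in short steps, Python scripts to look and compute and a tool call to move; the robot and the scene stay as the last step left them, time stands still between calls to the robot, and variables do not carry over. Pictures are saved under pics/ and viewed, at most 10 in all, crops included, and the job is handed in when it is done.

Besides the shell and the picture viewer there is one more tool, called after "Request:" as name(argument=value, ...) on one line, values as JSON. arm_command: Moves the arm, as the interface text tells. Its arguments: {"type":"object","properties":{"steps":{"type":"array"},"grip_force":{"type":"number"}},"required":["steps"]}

```bash
mkdir -p pics; ls
cat > h.py <<'E'
import numpy as np, cv2
from station import env
def K(c): return np.array([[c['fx'],0,c['cx']],[0,c['fy'],c['cy']],[0,0,1.]])
def ray(c,px):  # px=(col,row)
    u=cv2.undistortPoints(np.array([[px]],float),K(c),np.array(c['D'],float))[0,0]
    R=np.array(c['R']);t=np.array(c['t']); return -R.T@t, R.T@np.array([u[0],u[1],1])
def onz(c,px,z):
    o,d=ray(c,px); return o+d*(z-o[2])/d[2]
def proj(c,X):
    R=np.array(c['R']);r,_=cv2.Rodrigues(R)
    return cv2.projectPoints(np.array(X,float).reshape(-1,1,3),r,np.array(c['t'],float),K(c),np.array(c['D'],float))[0][:,0]
def tri(o1,d1,o2,d2):
    A=np.stack([d1,-d2],1);s=np.linalg.lstsq(A,o2-o1,rcond=None)[0]
    a=o1+d1*s[0];b=o2+d2*s[1];return (a+b)/2,np.linalg.norm(a-b)
E
python3 - <<'E'
from h import *
cs={n:env.camera(n) for n in('top','side')}
for n,c in cs.items():
    cv2.imwrite(f'pics/{n}0.png',c['image'][:,:,::-1]); print(n,-np.array(c['R']).T@np.array(c['t']),c['fx'])
for t,z in(('red_plate_grip',.035),('blue_plate_grip',.035),('hub_seat',.045)):
    r=[]
    for n,c in cs.items():
        for p in env.spot_point(c,t)[:2]:
            px=p['point'][::-1]; print(t,n,np.round(px,1),round(p['conf'],2),onz(c,px,z).round(3))
E
```

```text
pics
top [0.30588286 0.0176628  1.1467396 ] 491.1295427130879
side [-0.05451274  0.71442514  0.49064805] 416.52692752798083
red_plate_grip top [185.4 220.1] 0.93 [0.446 0.258 0.035]
red_plate_grip side [210.6 271.5] 0.7 [0.45  0.255 0.035]
blue_plate_grip top [275.8 217.7] 0.81 [0.45  0.049 0.035]
blue_plate_grip side [275.3 232.2] 0.79 [0.443 0.056 0.035]
hub_seat top [397.9 196.2] 0.72 [ 0.496 -0.231  0.045]
hub_seat side [319.1 185.3] 0.63 [ 0.496 -0.219  0.045]
```

View pics/top0.png

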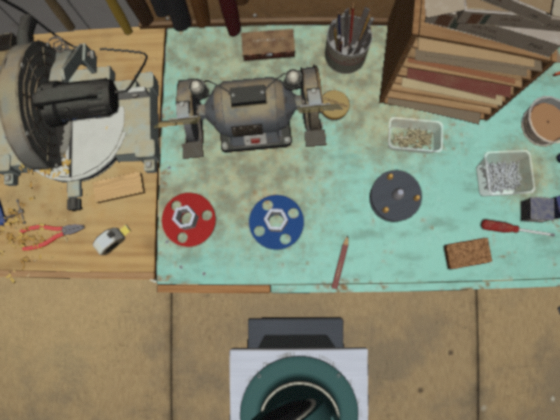

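View pics/side0.png

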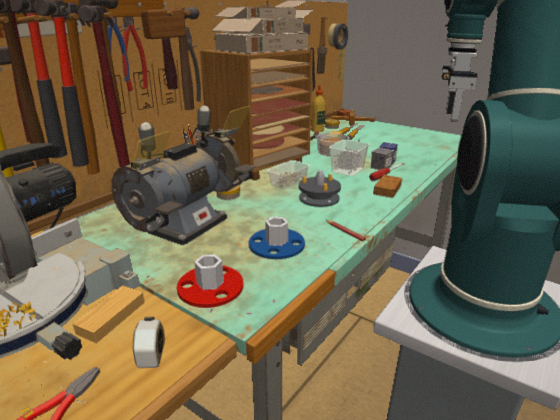

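The top picture shows the red plate at about (189,219), the blue one at (276,221) and the hub at (396,195), with three studs near (392,176), (388,210) and (416,208). The side picture agrees with this. Next I need accurate centres and angles.

```bash
cat > meas.py <<'E'
from h import *
def ortho(c,cx,cy,z,half=.09,n=361):
    g=np.linspace(half,-half,n); X,Y=np.meshgrid(g,g,indexing='ij')
    p=proj(c,np.stack([cx+X,cy+Y,np.full_like(X,z)],-1)).astype(np.float32).reshape(n,n,2)
    return cv2.remap(c['image'],p[...,0],p[...,1],cv2.INTER_LINEAR),X+cx,Y+cy
def red(c,cx,cy,z):
    im,X,Y=ortho(c,cx,cy,z); f=im.astype(float)
    m=((f[...,0]>90)&(f[...,1]<.5*f[...,0])).astype(np.float32)
    cn=max(cv2.findContours(m.astype(np.uint8),cv2.RETR_EXTERNAL,cv2.CHAIN_APPROX_NONE)[0],key=cv2.contourArea)
    (u,v),r=cv2.minEnclosingCircle(cn); e=cv2.fitEllipse(cn)
    u,v=e[0]; x=X[0,0]-v*.0005; y=Y[0,0]-u*.0005
    best=[]
    for a in np.radians(np.arange(0,120,1)):
        s=0
        for k in range(3):
            b=a+k*2*np.pi/3; s+=m[(X-x-.045*np.cos(b))**2+(Y-y-.045*np.sin(b))**2<.010**2].mean()
        best.append(s)
    b=np.array(best); return im,x,y,np.array(e[1])*.5,b
def hub(c,cx,cy,z=.062):
    im,X,Y=ortho(c,cx,cy,z); f=im.astype(float)
    m=((f[...,0]>f[...,2]*1.5)&(f[...,0]>80)).astype(np.uint8)
    n,l,s,ce=cv2.connectedComponentsWithStats(m)
    return im,[(X[0,0]-v*.0005,Y[0,0]-u*.0005,s[i,4]) for i,(u,v) in enumerate(ce) if i and s[i,4]>20]
E
python3 - <<'E'
from meas import *
c=env.camera('top')
im,x,y,d,b=red(c,.446,.258,.01); print('red',x,y,d,'ang',b.argmin(),b.min(),np.where(b<b.min()+.15)[0])
im2,P=hub(c,.496,-.226); print(np.round(P,4))
s=env.camera('side')
for q in(c,s): print(np.round(hub(q,.496,-.226)[1],4))
im3=hub(s,.496,-.226)[0]; im4=red(s,x,y,.01)[0]
cv2.imwrite('pics/o.png',np.vstack([np.hstack([im,im2]),np.hstack([im4,im3])])[::,:,::-1][::1][:, :][:722][:].copy()[::1] if 0 else cv2.resize(np.vstack([np.hstack([im,im2]),np.hstack([im4,im3])])[:,:,::-1],(600,600)))
E
```

```text
red 0.45124114990234376 0.2567364959716797 [123.95322418 125.35988617] ang 39 0.0 [37 38 39 40 41 42 43 44 45 46 47 48]
[[ 5.391e-01 -2.105e-01  5.600e+02]
 [ 4.894e-01 -2.697e-01  5.810e+02]
 [ 4.628e-01 -1.973e-01  5.520e+02]]
[[ 5.391e-01 -2.105e-01  5.600e+02]
 [ 4.894e-01 -2.697e-01  5.810e+02]
 [ 4.628e-01 -1.973e-01  5.520e+02]]
[[ 5.309e-01 -1.946e-01  2.665e+03]
 [ 4.813e-01 -2.514e-01  2.323e+03]
 [ 4.566e-01 -1.833e-01  2.809e+03]]
```

View pics/o.png

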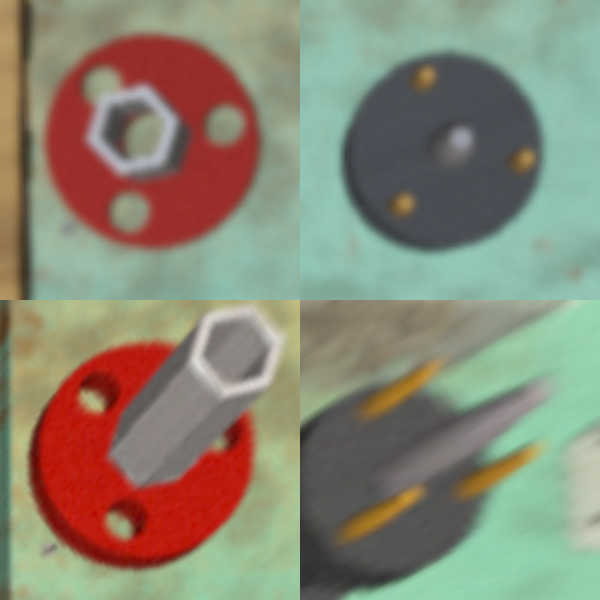

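```bash
cat >> h.py <<'E'
def go(tgt,yang):
    s=env.get_state();R=np.array(s['tool_rot']);p=np.array(s['eef_pos'])
    a=np.radians(yang);best=None
    from scipy.spatial.transform import Rotation as Ro
    for k in(0,np.pi):
        y=np.array([np.cos(a+k),np.sin(a+k),0]);z=np.array([0,0,-1.]);T=np.stack([np.cross(y,z),y,z],1)
        v=Ro.from_matrix(R.T@T).as_rotvec()
        print('shift/.15',(R.T@(np.array(tgt)-p)/.15).round(3),'turn/pi',(v/np.pi).round(4))
    print('t',s['time_s'],'p',p.round(4),'yang',np.degrees(np.arctan2(R[1,1],R[0,1])).round(2),'q',np.round(s['joint_pos'],2),'w',s['gripper_width'],'F',np.round(s['ft_force'],1))
    print(R.round(3).tolist())
E
python3 -c "
from h import *
go([.451,.257,.15],72.5)"
```

```text
shift/.15 [ 3.445 -4.495  0.37 ] turn/pi [-0.     -0.     -0.7682]
shift/.15 [ 3.445 -4.495  0.37 ] turn/pi [-0.      0.      0.2318]
t 0.5 p [ 0.2564 -0.5699  0.2054] yang -65.78 q [ 1.11  0.42 -0.01  1.61  0.    1.11 -0.05] w 0.09417473433716524 F [-0.3  0.  -0.1]
[[0.912, 0.41, -0.0], [0.41, -0.912, 0.0], [-0.0, -0.0, -1.0]]
```

Request:
arm_command(steps=[[[0.22,-0.28,0],[0,0,-0.05],1],[[0.44,-0.56,0],[0,0,-0.1],1],[[0.573,-0.749,0.06],[0,0,-0.128],1]])

```text
time_s: 0.88
eef_pos: [0.2896, -0.4304, 0.1969]
tool_rot: [[0.675, 0.738, 0.001], [0.738, -0.675, -0.001], [-0.0, 0.001, -1.0]]
ft_force: [1.1, -0.9, 0.2]
gripper_width: 0.0941
grasp_force: 0.0
```

Request:
arm_command(steps=[[[0.3,-0.17,0],[0,0,-0.05],1],[[0.6,-0.34,0],[0,0,-0.1],1],[[0.821,-0.464,0.06],[0,0,-0.128],1]])

```text
time_s: 1.25
eef_pos: [0.3217, -0.2929, 0.1879]
tool_rot: [[0.332, 0.943, 0.001], [0.943, -0.332, -0.001], [-0.001, 0.001, -1.0]]
ft_force: [0.7, 0.1, -0.2]
gripper_width: 0.0942
grasp_force: 0.0
```

Request:
arm_command(steps=[[[0.35,-0.04,0],[0,0,-0.05],1],[[0.7,-0.08,0],[0,0,-0.1],1],[[0.937,-0.106,0.06],[0,0,-0.128],1]])

```text
time_s: 1.62
eef_pos: [0.3542, -0.1551, 0.179]
tool_rot: [[-0.064, 0.998, 0.001], [0.998, 0.064, -0.001], [-0.001, 0.001, -1.0]]
ft_force: [-0.3, 0.0, 0.6]
gripper_width: 0.0943
grasp_force: 0.0
```

```bash
python3 -c "
from h import *
go([.451,.257,.15],72.5)"
```

```text
shift/.15 [2.701 0.819 0.191] turn/pi [ 1.000e-04  6.000e-04 -3.825e-01]
shift/.15 [2.701 0.819 0.191] turn/pi [ 6.000e-04 -1.000e-04  6.175e-01]
t 1.625 p [ 0.3542 -0.1551  0.179 ] yang 3.65 q [ 0.77  0.03 -0.44  2.18  0.02  0.94  0.38] w 0.09426186557297381 F [-0.3  0.   0.6]
[[-0.064, 0.998, 0.001], [0.998, 0.064, -0.001], [-0.001, 0.001, -1.0]]
```

Request:
arm_command(steps=[[[0.34,0.1,0],[0,0,-0.05],1],[[0.68,0.2,0],[0,0,-0.1],1],[[0.9,0.273,0.06],[0,0,-0.128],1]])

```text
time_s: 2.0
eef_pos: [0.3872, -0.0177, 0.17]
tool_rot: [[-0.449, 0.893, 0.002], [0.893, 0.449, -0.001], [-0.001, 0.001, -1.0]]
ft_force: [0.4, -0.2, -0.3]
gripper_width: 0.094
grasp_force: 0.0
```

Request:
arm_command(steps=[[[0.27,0.22,0],[0,0,-0.05],1],[[0.54,0.44,0],[0,0,-0.1],1],[[0.725,0.599,0.06],[0,0,-0.128],1]])

```text
time_s: 2.38
eef_pos: [0.4194, 0.1199, 0.161]
tool_rot: [[-0.763, 0.647, 0.002], [0.647, 0.763, 0.0], [-0.001, 0.001, -1.0]]
ft_force: [-0.3, -1.0, 0.1]
gripper_width: 0.0942
grasp_force: 0.0
```

Request:
arm_command(steps=[[[0.16,0.3,0],[0,0,-0.05],1],[[0.3,0.6,0],[0,0,-0.1],1],[[0.433,0.835,0.06],[0,0,-0.128],1],[[0.433,0.835,0.06],[0,0,-0.128],1]])

```text
time_s: 2.88
eef_pos: [0.4503, 0.2578, 0.1509]
tool_rot: [[-0.955, 0.297, -0.001], [0.297, 0.955, 0.002], [0.002, 0.001, -1.0]]
ft_force: [-0.3, -0.6, -0.1]
gripper_width: 0.0945
grasp_force: 0.0
```

```bash
python3 -c "
from h import *
go([.451,.257,.018],72.5)
c=env.camera('side');cv2.imwrite('pics/s1.png',c['image'][:,:,::-1])"
```

```text
shift/.15 [-0.008 -0.004  0.886] turn/pi [ 0.0003 -0.0006  0.0012]
shift/.15 [-0.008 -0.004  0.886] turn/pi [ 1.000e-03  5.000e-04 -9.988e-01]
t 2.875 p [0.4503 0.2578 0.1509] yang 72.72 q [ 0.12  0.41 -0.85  1.91  0.37  0.99  0.37] w 0.09445825237474752 F [-0.3 -0.6 -0.1]
[[-0.955, 0.297, -0.001], [0.297, 0.955, 0.002], [0.002, 0.001, -1.0]]
```

View pics/s1.png

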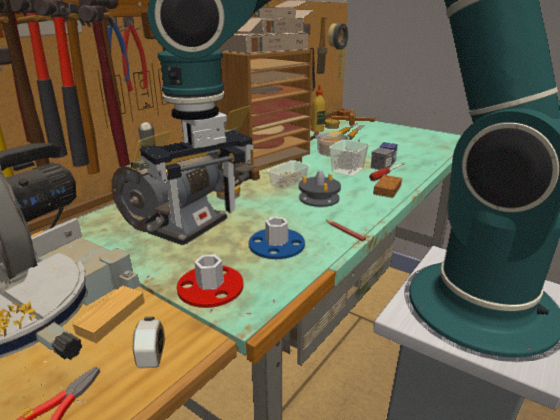

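The side view shows the open gripper straight above the red sleeve, with its fingertips near (177,235) and (230,208) on either side of it. Going down.

Request:
arm_command(steps=[[[0,0,0.3],[0,0,0],1],[[0,0,0.6],[0,0,0],1],[[0,0,0.8],[0,0,0],1],[[0,0,0.886],[0,0,0],1],[[0,0,0.886],[0,0,0],1]])

```text
time_s: 3.55
eef_pos: [0.451, 0.2546, 0.0188]
tool_rot: [[-0.953, 0.302, -0.0], [0.302, 0.953, -0.0], [0.0, -0.0, -1.0]]
ft_force: [0.2, 0.1, 0.8]
gripper_width: 0.094
grasp_force: 0.0
```

Request:
arm_command(steps=[[[0,0,0],[0,0,0],-1],[[0,0,0],[0,0,0],-1],[[0,0,0],[0,0,0],-1],[[0,0,0],[0,0,0],-1],[[0,0,0],[0,0,0],-1]], grip_force=40)

```text
time_s: 4.18
eef_pos: [0.4509, 0.2553, 0.0187]
tool_rot: [[-0.954, 0.301, 0.0], [0.301, 0.954, 0.0], [0.0, 0.0, -1.0]]
ft_force: [0.7, 0.8, 0.4]
gripper_width: 0.0476
grasp_force: 0.6
```

Request:
arm_command(steps=[[[0,0,0],[0,0,0],-1],[[0,0,0],[0,0,0],-1],[[0,0,0],[0,0,0],-1]])

```text
time_s: 4.55
eef_pos: [0.4509, 0.2553, 0.0186]
tool_rot: [[-0.954, 0.301, 0.0], [0.301, 0.954, 0.0], [-0.0, 0.0, -1.0]]
ft_force: [0.3, 1.2, 3.6]
gripper_width: 0.0458
grasp_force: 40.0
```

Request:
arm_command(steps=[[[0,0,-0.2],[0,0,0],-1],[[0,0,-0.45],[0,0,0],-1],[[0,0,-0.75],[0,0,0],-1],[[0,0,-0.9],[0,0,0],-1]])

```text
time_s: 5.05
eef_pos: [0.451, 0.255, 0.1553]
tool_rot: [[-0.953, 0.301, 0.001], [0.301, 0.953, 0.0], [-0.001, 0.0, -1.0]]
ft_force: [-0.5, -0.8, -3.3]
gripper_width: 0.0457
grasp_force: 40.0
```

Run:
```python
from meas import *
c=env.camera('top');s=env.camera('side')
p=np.array(env.get_state()['eef_pos'])
go([.498,-.2275,p[2]],50.1)
for z in(p[2]-.0277+.0+.0,):
    im,x,y,d,b=red(c,p[0],p[1],z); print(z,x,y,d,b.argmin(),b.min(),np.where(b<b.min()+.2)[0])
cv2.imwrite('pics/l.png',np.vstack([c['image'][100:320,60:340],s['image'][120:340,100:380]])[:,:,::-1])
```

```text
shift/.15 [-1.266e+00 -2.975e+00 -1.000e-03] turn/pi [0.0005 0.0006 0.1241]
shift/.15 [-1.266e+00 -2.975e+00 -1.000e-03] turn/pi [-9.000e-04  8.000e-04 -8.759e-01]
t 5.15 p [0.4516 0.2552 0.1552] yang 72.44 q [ 0.13  0.41 -0.86  1.91  0.37  0.99  0.37] w 0.04577500830532706 F [-0.6 -0.  -3.9]
[[-0.953, 0.302, 0.003], [0.302, 0.953, 0.001], [-0.002, 0.001, -1.0]]Traceback (most recent call last):
  File "<stdin>", line 6, in <module>
  File "meas.py", line 9, in red
    cn=max(cv2.findContours(m.astype(np.uint8),cv2.RETR_EXTERNAL,cv2.CHAIN_APPROX_NONE)[0],key=cv2.contourArea)
ValueError: max() iterable argument is empty
```

Request:
arm_command(steps=[[[-0.09,-0.22,0],[0,0,0.01],-1],[[-0.2,-0.48,0],[0,0,0.02],-1],[[-0.317,-0.743,0],[0,0,0.031],-1]])

```text
time_s: 5.52
eef_pos: [0.4619, 0.1328, 0.1521]
tool_rot: [[-0.919, 0.393, -0.002], [0.393, 0.919, -0.0], [0.002, -0.001, -1.0]]
ft_force: [0.4, -1.2, -2.5]
gripper_width: 0.0459
grasp_force: 40.0
```

Request:
arm_command(steps=[[[-0.13,-0.235,0],[0,0,0.01],-1],[[-0.26,-0.47,0],[0,0,0.02],-1],[[-0.387,-0.709,0],[0,0,0.031],-1]])

```text
time_s: 5.9
eef_pos: [0.4735, 0.0122, 0.1522]
tool_rot: [[-0.877, 0.481, -0.002], [0.481, 0.877, 0.0], [0.002, -0.001, -1.0]]
ft_force: [0.5, 0.3, -2.1]
gripper_width: 0.0455
grasp_force: 40.0
```

Request:
arm_command(steps=[[[-0.15,-0.22,0],[0,0,0.01],-1],[[-0.3,-0.44,0],[0,0,0.02],-1],[[-0.454,-0.669,0],[0,0,0.031],-1]])

```text
time_s: 6.28
eef_pos: [0.4849, -0.1083, 0.1521]
tool_rot: [[-0.826, 0.564, -0.002], [0.564, 0.826, 0.0], [0.002, -0.001, -1.0]]
ft_force: [0.2, -0.4, -4.4]
gripper_width: 0.0457
grasp_force: 40.0
```

Request:
arm_command(steps=[[[-0.2,-0.25,0],[0,0,0.01],-1],[[-0.38,-0.46,0],[0,0,0.02],-1],[[-0.49,-0.585,0],[0,0,0.028],-1],[[-0.517,-0.621,0],[0,0,0.031],-1],[[-0.517,-0.621,0],[0,0,0.031],-1]])

```text
time_s: 6.9
eef_pos: [0.4973, -0.2265, 0.1531]
tool_rot: [[-0.768, 0.64, -0.001], [0.64, 0.768, 0.001], [0.001, 0.0, -1.0]]
ft_force: [-0.4, 0.5, -2.1]
gripper_width: 0.0461
grasp_force: 40.0
```

Run:
```python
from meas import *
p=np.array(env.get_state()['eef_pos'])
go([.498,-.2275,.0187+.045],50.1)
cv2.imwrite('pics/l.png',np.hstack([cv2.resize(env.camera(n)['image'][a:a+180,b:b+180],(400,400),interpolation=cv2.INTER_CUBIC) for n,a,b in(('top',100,310),('side',50,220))])[:,:,::-1])
```

```text
shift/.15 [-0.008 -0.002  0.596] turn/pi [ 0.     -0.0003  0.0005]
shift/.15 [-0.008 -0.002  0.596] turn/pi [ 5.000e-04  1.000e-04 -9.995e-01]
t 6.9 p [ 0.4973 -0.2265  0.1531] yang 50.2 q [ 0.87  0.4  -0.62  1.85  0.27  0.98  1.01] w 0.04605221849092235 F [-0.4  0.5 -2.1]
[[-0.768, 0.64, -0.001], [0.64, 0.768, 0.001], [0.001, 0.0, -1.0]]
```

View pics/l.png

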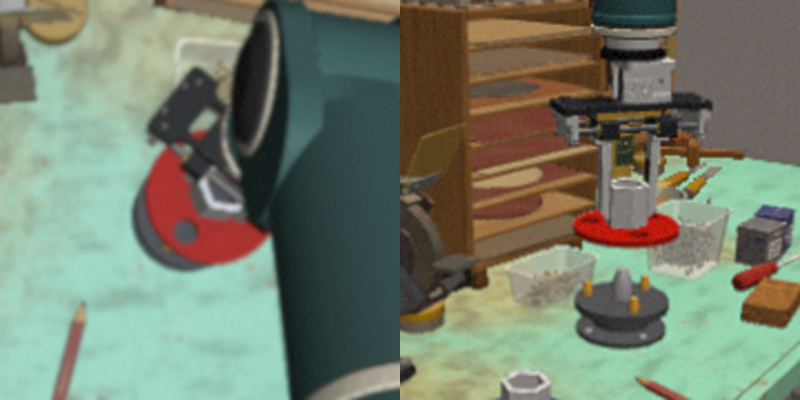

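The side view shows the plate level above the hub with sleeve and pilot in line; the top view is partly hidden by the arm but agrees. Both cameras put the hub at about (0.4985, -0.228).

Request:
arm_command(steps=[[[-0.0125,-0.003,0.1],[0,0,0],-1],[[-0.0125,-0.003,0.2],[0,0,0],-1],[[-0.0125,-0.003,0.3],[0,0,0],-1],[[-0.0125,-0.003,0.4],[0,0,0],-1],[[-0.0125,-0.003,0.4],[0,0,0],-1]])

```text
time_s: 7.62
eef_pos: [0.498, -0.2287, 0.0922]
tool_rot: [[-0.768, 0.641, -0.002], [0.641, 0.768, 0.001], [0.002, -0.0, -1.0]]
ft_force: [-1.2, -0.1, -2.8]
gripper_width: 0.046
grasp_force: 40.0
```

Run:
```python
from meas import *
go([.4985,-.228,.0187+.046],50.1)
c=env.camera('side')
cv2.imwrite('pics/m.png',cv2.resize(c['image'][120:230,260:380],(720,600),interpolation=cv2.INTER_CUBIC)[:,:,::-1])
```

```text
shift/.15 [0.    0.006 0.183] turn/pi [-0.0001 -0.0007  0.0003]
shift/.15 [0.    0.006 0.183] turn/pi [ 1.100e-03 -1.000e-04 -9.997e-01]
t 7.625 p [ 0.498  -0.2287  0.0922] yang 50.16 q [ 0.84  0.48 -0.58  1.89  0.34  0.87  0.96] w 0.04602590022693793 F [-1.2 -0.1 -2.8]
[[-0.768, 0.641, -0.002], [0.641, 0.768, 0.001], [0.002, -0.0, -1.0]]
```

View pics/m.png

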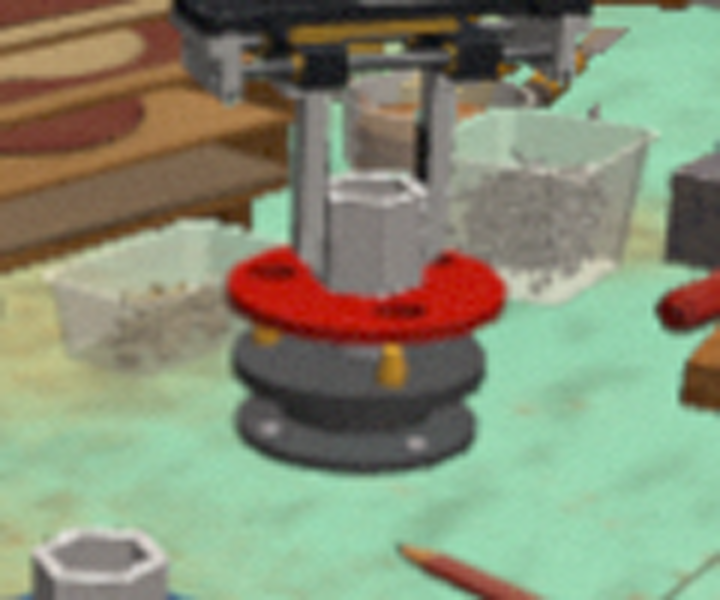

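The plate hovers just above the studs, with the holes at (275,270) and (402,310) in the crop over the studs at (265,335) and (393,365). That may be a small offset to the right, so I'll check it against projections.

Run:
```python
from meas import *
c=env.camera('side'); a=np.linspace(0,2*np.pi,200)
def ext(x,y,z0,z1,r):
    p=np.vstack([proj(c,np.stack([x+r*np.cos(a),y+r*np.sin(a),0*a+z],1)) for z in(z0,z1)])
    p=(p-[260,120])*[6,600/110]; return p[:,0].min().round(),p[:,0].max().round(),p[:,1].max().round()
print('plate exp',ext(.498,-.2287,.0735,.0835,.065),'seen 228 506')
print('hub exp',ext(.4985,-.228,.045,.045,.06),'seen 232 487')
R=np.array(c['R']);print('right',R[0])
```

```text
plate exp (np.float64(224.0), np.float64(506.0), np.float64(346.0)) seen 228 506
hub exp (np.float64(232.0), np.float64(489.0), np.float64(396.0)) seen 232 487
right [-8.08502360e-01 -5.88492921e-01 -1.23767341e-04]
```

Request:
arm_command(steps=[[[-0.002,0.008,0.04],[0,0,0],-1],[[-0.002,0.008,0.08],[0,0,0],-1],[[-0.002,0.008,0.12],[0,0,0],-1]])

```text
time_s: 8.1
eef_pos: [0.4996, -0.2284, 0.0751]
tool_rot: [[-0.768, 0.641, -0.0], [0.641, 0.768, 0.0], [0.0, -0.0, -1.0]]
ft_force: [-0.5, 0.5, -3.3]
gripper_width: 0.046
grasp_force: 40.0
```

No contact, and the underside is already below the stud tips. Lowering the rest of the way.

Request:
arm_command(steps=[[[0,0,0.03],[0,0,0],-1],[[0,0,0.055],[0,0,0],-1],[[0,0,0.07],[0,0,0],-1],[[0,0,0.07],[0,0,0],-1]])

```text
time_s: 8.6
eef_pos: [0.4995, -0.2283, 0.0649]
tool_rot: [[-0.768, 0.641, -0.0], [0.641, 0.768, 0.0], [0.0, -0.0, -1.0]]
ft_force: [-0.1, 0.3, -2.5]
gripper_width: 0.0458
grasp_force: 40.0
```

Request:
arm_command(steps=[[[0,0,0],[0,0,0],0.6],[[0,0,0],[0,0,0],0.6],[[0,0,0],[0,0,0],0.6],[[0,0,0],[0,0,0],0.6],[[0,0,0],[0,0,0],0.6]])

```text
time_s: 9.22
eef_pos: [0.4996, -0.2284, 0.065]
tool_rot: [[-0.768, 0.641, -0.0], [0.641, 0.768, 0.0], [0.0, -0.0, -1.0]]
ft_force: [-0.1, -0.4, -0.5]
gripper_width: 0.075
grasp_force: 0.0
```

Request:
arm_command(steps=[[[0,0,-0.2],[0,0,0],0.6],[[0,0,-0.5],[0,0,0],0.6],[[0,0,-0.8],[0,0,0],0.6],[[0,0,-0.9],[0,0,0],0.6]])

```text
time_s: 9.72
eef_pos: [0.5005, -0.2286, 0.2025]
tool_rot: [[-0.768, 0.641, 0.003], [0.641, 0.768, -0.002], [-0.003, 0.0, -1.0]]
ft_force: [-0.3, 0.1, -0.8]
gripper_width: 0.0754
grasp_force: 0.0
```

Run:
```python
from meas import *
c=env.camera('side')
print(env.get_state()['eef_pos'],env.get_state()['gripper_width'])
for z in(.055,.062): im,x,y,d,b=red(c,.4985,-.228,z); print(x,y,d)
cv2.imwrite('pics/n.png',cv2.resize(c['image'][120:230,260:380],(720,600),interpolation=cv2.INTER_CUBIC)[:,:,::-1])
```

```text
[ 0.50059188 -0.22875446  0.20299314] 0.07510714586280257
0.4940943984985352 -0.21560550689697267 [124.67498779 138.22412109]
0.48539439392089845 -0.20112889862060548 [122.58842468 135.02566528]
```

View pics/n.png

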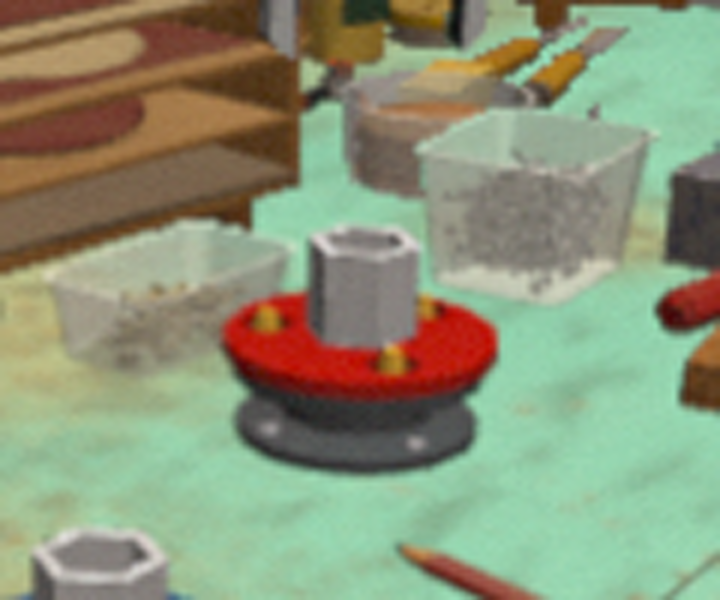

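The plate lies flat on the flange. All three studs stand up through its holes at about (267,320), (393,360) and (428,305), and the gripper is clear.

```bash
python3 -c "
from station import env
print(env.job_done())"
```

```text
the job is handed in; nothing more can be done
None
```

The red plate is seated flat on the hub with all three studs through its holes, the gripper is clear, the blue plate was left alone, and the job is handed in (about 10 s used; no verdict was returned).

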